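Make up the two players' trays

TASK

Make up the two players' trays for tonight's game. The tray with three wells gets the dice cup, mouth up, in its large round well, the wizard standing in its smaller round well and the long barrel die in its square well; the tray with two wells gets the watchtower standing in its round well and the cube die in its square well. Leave the knight, the paint pot and the black vase standing where they are.

Things in the scene. Friction and masses are not known exactly. Their poses are not given: they have to be found in the camera images.
- tray_three: Birch plywood player's tray with three wells, 258 x 106 x 10 mm, fast on the shelf. Origin: centre of its underside; x along its length, z up. Wells in a row at y = 0, 6 mm deep, grey felt floor 4 mm above the shelf: large round, 78 mm across, at x = -77 mm; smaller round, 64 mm across, at x = +8 mm; square, 64 x 64 mm, at x = +84 mm.
- tray_two: Birch plywood player's tray with two wells, 166 x 92 x 10 mm, fast on the shelf. Origin: centre of its underside; x along its length, z up. Wells in a row at y = 0, 6 mm deep, grey felt floor 4 mm above the shelf: round, 64 mm across, at x = -38 mm; square, 64 x 64 mm, at x = +38 mm.
- cup_center (a point): Dice cup of hard dark silicone, about 70 g, standing mouth up on the shelf: round, 70 mm high, 54 mm across the foot and 62 mm across the rim (58 mm half-way up), wall 4 mm. The point is its centre, half-way up; z is its axis, pointing to the mouth.
- cube_die_center (a point): Bone-white resin cube die, 24 mm on each edge, about 18 g, with black pips, lying flat on the shelf. The point is its centre, 12 mm up; its axes are square to its faces.
- barrel_die_center (a point): Bone-white resin barrel die, about 16 g: an eight-sided bar 38 mm long over its blunt pointed ends (the straight part is 28 mm) and 22 mm across flats, with black pips, lying on one flat. The point is its centre, 11 mm up; x runs along its length, and two of its flats stand upright, square to y, to be gripped.
- wizard_center (a point): Unpainted grey figure: a wizard in a long robe, with wide-brimmed pointed hat and staff, on a round black base 40 mm across, 4 mm thick; 67 mm high, 35 g. Robe 28 mm across just above the base, 24 mm from 30 to 43 mm up; hat brim 28 mm across, 51 mm up. The point is on its axis, 33 mm above the underside; z up. The staff stands 2 mm proud of the robe on its +y side.
- tower_center (a point): Unpainted grey model of a round stone watchtower with a ring of battlements on top, 66 mm high, about 60 g: foot 40 mm across (7 mm high), shaft 34 mm across from 7 to 51 mm up, battlements 39 mm across. The point is on its axis, 33 mm above the underside, half-way up; z up.
- knight_center (a point): Unpainted grey figure of a knight with a flat-topped helmet, a round shield and a raised sword, on a round black base 40 mm across; 65 mm high. Not wanted: it stays where it stands. The point is on its axis, 33 mm up.
- paint_pot_center (a point): Squat clear paint pot with a white flip-top lid, 35 mm across, 36 mm high. Not wanted: it stays where it stands. The point is on its axis, 18 mm up.
- vase_center (a point): Black ceramic vase, 74 mm across at the belly, 140 mm high, standing at the far side. It stays where it stands. The point is on its axis, 70 mm up.
Not all that is in view belongs to the job. What is shaped like the part that bears tower_center but orange is not meant.

How it is judged:
By the outcome, as a careful person would: the job done as asked, in the order asked, and still so for the second after the job is handed in, with the robot touching nothing.
It also fails if it takes over 120 s, if anything falls off the work surface, if the arm or the gripper's body presses on something with over 40 N, if the wrist force passes 120 N, or if a joint passes its speed limit or range.

ROBOT

A 7-joint arm with a two-finger parallel gripper is mounted at the origin on the work surface. World frame = base frame: x ahead of the robot, y to its left, z up, the work surface at z = 0. Lengths are in m, angles in rad, forces in N, time in s.
With the tool pointing down it reaches from about 0.425 to 0.925 m from the base axis. Payload 6.8 kg.
Tool frame: the origin (TCP) lies at the very end of the fingers, on their centre line; the grasp point (between the pads) lies 19 mm behind it; z points along the fingers, y is the line along which they close (so a half turn about z gives the same grasp; the last joint's range is limited). The gripper opens to 85 mm and grips with 20 to 120 N. Pads are 22 mm wide; open, the fingers measure 114 mm over their backs; the gripper's body (76 mm by 85 mm) begins 54 mm behind the grasp point. The pads swing forward as they close: fully open they stand 13 mm farther back than shut.
Start: joints at [-1.349, 0.477, 0.022, 1.555, -0.011, 1.109, -0.083], TCP at [0.219, 0.639, 0.198] pointing down, gripper open.
Joint ranges: [-2.96, 2.96], [-0.34, 2.1], [-1.41, 1.46], [0.24, 2.44], [-1.37, 4.51], [0.17, 1.92], [-2.96, 2.96]. Speed limits (rad/s): [2.39, 2.39, 3.14, 3.14, 3.14, 3.14, 3.14].

INTERFACE

Orientations are given as a rotation vector (axis times angle).
In Python, from bench import monitor, optics, r gives the robot as it stands.
- The arm moves only by the shell command python3 -m crank 'ROWS' [OPENING] [FORCE]. ROWS is JSON, a list of rows, each a list of 2 entries, a list of its own where there are three numbers: the shift along the tool's x, y, z in cm, then the turn, a rotation vector about the tool's x, y, z in rad. A call has 1 to 5 rows; each row shifts and turns the commanded pose from where the row before left it, along the tool's axes as they then stand; what a row does not reach is not made up. A row lasts 1/10 s, in which the tool goes at most 50 mm and 8.59 degrees, less where a joint would pass 70% of its speed; a pose out of reach is approached as far as the arm can. A call is refused whole if a number of a shift passes 5 or a number of a turn 0.15, either way. A call with a gripper value outside its range is refused whole. OPENING is the finger opening in cm, from 0 to 8.54, set as the call begins (- or left out, the last holds). The fingers move at their own pace and stop on an object; FORCE is the grip in N (left out, the last holds). Time passes only in rows, so rows that do not move let the fingers close. It gives the time, the measured TCP pose, the force, the opening and the grip force at its end, in the units of the state.
- monitor.get_obs(): the state, without advancing time (a new reading comes with each control period).
- optics.grab_frame(name): name is "scene" or "top"; returns (picture, depth): 400x640x3 uint8, red, green, blue; 400x640 float32, m along the optical axis (not along the pixel's ray), 0 where there is no reading.
- optics.camera_model(name): a dict with "vertical_fov" (degrees; the focal length in pixels is half the picture's height over the tangent of half this angle, whatever the lens; pixels are square), "cx", "cy" (the principal point, pixels), "D" ([k1, k2, p1, p2, k3] as OpenCV has them; the pictures are not rectified), "R" (3x3) and "t" (3): a world point X has camera coordinates R X + t. Camera axes: x right, y down, z forward; pixel columns grow to the right and rows downward; lengths in m; the calibration is good to about 2 mm. A picture is of the moment at which its call begins. camera_model takes no time and is no camera call.
- r.hand_in(): hands the job in; it is judged then, once.
The state is a dict: "clock": time; "joints": joint angles; "qvel": joint speeds; "tau": joint torques, N m; "tcp_pos": TCP position; "orientation": TCP orientation; "contact_force": force on the tool from outside, world axes, zero at the start; "moment": the same for the moment, N m; "grip_width": finger opening in m; "gripper_force": force on a finger pad.
Only numpy, scipy, OpenCV 4.12 (cv2) and the standard library are available. Lean on these libraries where they do the work, as an engineer would, in place of code of your own. Each camera call takes 0.05 s, during which the arm holds its last target. There are 200 camera calls.

## Working session

There is one attempt and no reset: what is moved stays moved. The work goes in short steps, Python scripts to look and compute and a shell command to move; the robot and the scene stay as the last step left them, time stands still between calls to the robot, and variables do not carry over. Pictures are saved under pics/ and viewed, at most 14 in all, crops included, and the job is handed in when it is done.

```bash
ls; mkdir -p pics; cat > h.py <<'E'
import numpy as np, cv2
from bench import monitor, optics, r
def K(m):
    f=200/np.tan(np.radians(m["vertical_fov"])/2)
    return np.array([[f,0,m["cx"]],[0,f,m["cy"]],[0,0,1]])
def cloud(name):
    img,d=optics.grab_frame(name); m=optics.camera_model(name)
    v,u=np.mgrid[0:400,0:640]
    p=cv2.undistortPointsIter(np.stack([u,v],-1).reshape(-1,1,2).astype(float),K(m),np.array(m["D"]),None,None,(3,50,1e-9)).reshape(400,640,2)
    c=np.concatenate([p,np.ones((400,640,1))],-1)*d[...,None]
    X=(c-np.array(m["t"]))@np.array(m["R"])
    X[d==0]=np.nan
    return img,X
E
python3 - <<'E'
from h import *
o=monitor.get_obs(); print(o)
for n in("scene","top"):
    img,X=cloud(n); m=optics.camera_model(n); print(n,-np.array(m["R"]).T@m["t"],np.array(m["R"])[2],m["vertical_fov"],m["D"])
    cv2.imwrite(f"pics/{n}0.png",img[...,::-1]); np.savez(f"{n}0.npz",img=img,X=X)
    print([X[v,u].round(3) for v in(100,200,300) for u in(100,320,540)])
E
```

```text
pics
{'clock': 0.0, 'joints': array([-1.34907361,  0.47781648,  0.02235025,  1.55645504, -0.01152547,
        1.10931095, -0.08313534]), 'qvel': array([ 0.0028318 ,  0.00126461, -0.00087775,  0.00037042, -0.00093195,
        0.001677  , -0.000993  ]), 'tau': array([ 1.38194195e-03, -5.96474218e+01,  1.60888832e+00, -2.81189150e+01,
        1.25205857e-02,  9.26179782e-03, -1.52937213e-05]), 'tcp_pos': array([0.21841917, 0.63798486, 0.19671348]), 'orientation': array([-5.15762022e-01, -3.09877741e+00,  2.90972585e-03]), 'contact_force': array([ 0.07951852,  0.05798106, -0.25095134]), 'moment': array([-0.0579007 ,  0.03716164, -0.02772771]), 'gripper_force': 0.0, 'grip_width': 0.08546988340681606}
scene [ 0.93849699 -0.44044444  0.81983721] [-0.40914247  0.45341434 -0.7918446 ] 47.994214551499134 [0.03939118 0.         0.         0.         0.        ]
[array([-0.15 , -0.142,  0.   ]), array([ 0.282,  0.268, -0.003]), array([0.751, 0.549, 0.089]), array([ 0.149, -0.323, -0.004]), array([0.519, 0.011, 0.002]), array([ 0.886,  0.352, -0.002]), array([ 0.367, -0.452, -0.003]), array([ 0.682, -0.166, -0.003]), array([ 1.05 ,  0.639, -0.752])]
top [ 0.30107799 -0.01540837  1.24662523] [ 0.21234382  0.01973685 -0.97699568] 44.51776771378423 [-0.13311791  0.          0.          0.          0.        ]
[array([0.736, 0.611, 0.099]), array([0.834, 0.046, 0.001]), array([ 0.91 , -0.57 ,  0.003]), array([0.49 , 0.601, 0.001]), array([0.556, 0.015, 0.003]), array([ 0.608, -0.548,  0.052]), array([0.233, 0.533, 0.037]), array([ 0.302, -0.013,  0.001]), array([ 0.356, -0.578,  0.001])]
```

View pics/scene0.png

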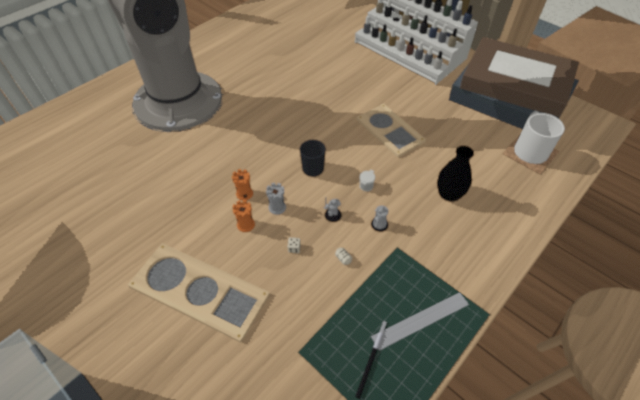

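View pics/top0.png

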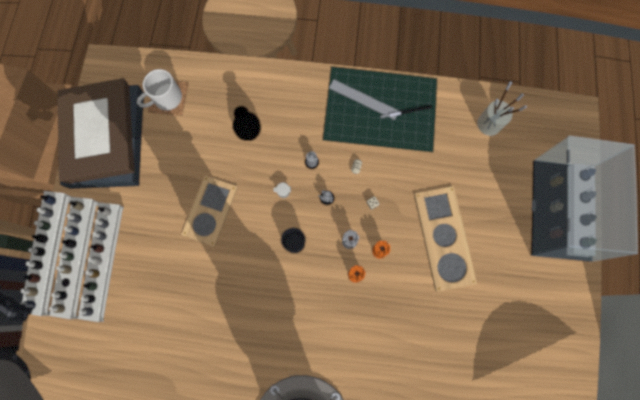

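The scene view shows tray_three at (200,290), tray_two at (391,130), the cup at (313,157), and the grey tower at (276,198) between the orange decoys. The figures are at (333,208) and (380,217), the dice at (293,244) and (343,256), and the pot at (367,180). I'll zoom in to tell the figures apart and take measurements.

```bash
python3 - <<'E'
from h import *
s=np.load("scene0.npz");t=np.load("top0.npz")
a=cv2.resize(s["img"][130:275,220:410],(760,580),interpolation=cv2.INTER_CUBIC)
cv2.imwrite("pics/zs.png",a[...,::-1])
b=cv2.resize(t["img"][140:300,260:480],(792,576),interpolation=cv2.INTER_CUBIC)
cv2.imwrite("pics/zt.png",b[...,::-1])
# objects: connected clusters of points above 8mm in both cams
for n,d in(("scene",s),("top",t)):
    X=d["X"]; m=(X[...,2]>.014)&(X[...,0]>.3)&(X[...,0]<.95)&(abs(X[...,1])<.4)
    k,l,st,c=cv2.connectedComponentsWithStats(m.astype(np.uint8))
    for i in range(1,k):
        if st[i,4]<12: continue
        P=X[l==i]; zt=np.percentile(P[:,2],95); T=P[P[:,2]>zt-.012]
        print(n,c[i].round(),st[i,4],"ztop",zt.round(3),"top mid",((T.min(0)+T.max(0))/2)[:2].round(4),"all min",P.min(0)[:2].round(3),"max",P.max(0)[:2].round(3))
# trays: plywood points 7..13 mm
for n,d in(("scene",s),("top",t)):
    X=d["X"]; print(n,"table z",np.nanmedian(X[...,2][(abs(X[...,2])<.01)]))
    for nm,(x0,x1,y0,y1) in dict(three=(.35,.8,-.4,-.18),two=(.4,.8,.15,.4)).items():
        m=(X[...,2]>.006)&(X[...,2]<.016)&(X[...,0]>x0)&(X[...,0]<x1)&(X[...,1]>y0)&(X[...,1]<y1)
        k,l,st,c=cv2.connectedComponentsWithStats(m.astype(np.uint8))
        if k<2: print('none');continue
        i=1+st[1:,4].argmax(); P=X[l==i]
        (cx,cy),(w,h),an=cv2.minAreaRect((P[:,:2]*1000).astype(np.float32))
        print(n,nm,c[i],st[i,4],(cx,cy),(w,h),an,np.median(P[:,2]))
E
```

```text
scene [312. 155.] 785 ztop 0.07 top mid [0.4388 0.0708] all min [0.406 0.039] max [0.472 0.102]
scene [456. 174.] 1363 ztop 0.14 top mid [0.7229 0.2301] all min [0.687 0.192] max [0.76  0.249]
scene [241. 181.] 395 ztop 0.066 top mid [ 0.3748 -0.0924] all min [ 0.354 -0.112] max [ 0.396 -0.073]
scene [367. 178.] 224 ztop 0.038 top mid [0.5693 0.1185] all min [0.552 0.096] max [0.587 0.141]
scene [275. 195.] 400 ztop 0.066 top mid [ 0.4599 -0.0684] all min [ 0.44  -0.088] max [ 0.48  -0.049]
scene [333. 205.] 164 ztop 0.053 top mid [0.5645 0.0037] all min [ 0.552 -0.012] max [0.577 0.024]
scene [242. 213.] 434 ztop 0.066 top mid [ 0.4421 -0.1477] all min [ 0.422 -0.166] max [ 0.462 -0.129]
scene [381. 214.] 224 ztop 0.061 top mid [0.6581 0.0522] all min [0.645 0.037] max [0.672 0.067]
scene [293. 243.] 148 ztop 0.025 top mid [ 0.5631 -0.1189] all min [ 0.548 -0.135] max [ 0.579 -0.103]
scene [344. 255.] 155 ztop 0.022 top mid [ 0.6568 -0.0661] all min [ 0.638 -0.079] max [ 0.675 -0.053]
top [495. 103.] 25 ztop 0.175 top mid [ 0.8118 -0.3839] all min [ 0.81 -0.4 ] max [ 0.815 -0.382]
t
[... 1094 characters left out ...]
z -0.0007249208091300942
scene three [199.12034539 291.17269293] 3706 (492.52685546875, -312.7687683105469) (260.1187744140625, 106.69712829589844) 16.761857986450195 0.008646687349104915
scene two [390.2769556  128.00105708] 946 (497.5379943847656, 302.4246520996094) (95.93921661376953, 169.14353942871094) 77.19245147705078 0.009341414898094738
top table z 0.00020751106190712066
top three [445.18301667 238.44707251] 2579 (491.210693359375, -315.8348693847656) (258.7828369140625, 111.3841552734375) 17.111127853393555 0.010077874749820342
top two [208.64091308 211.82089552] 1139 (497.3044128417969, 297.9347839355469) (94.97418975830078, 167.8900604248047) 77.43299865722656 0.00939176959534479
```

View pics/zs.png

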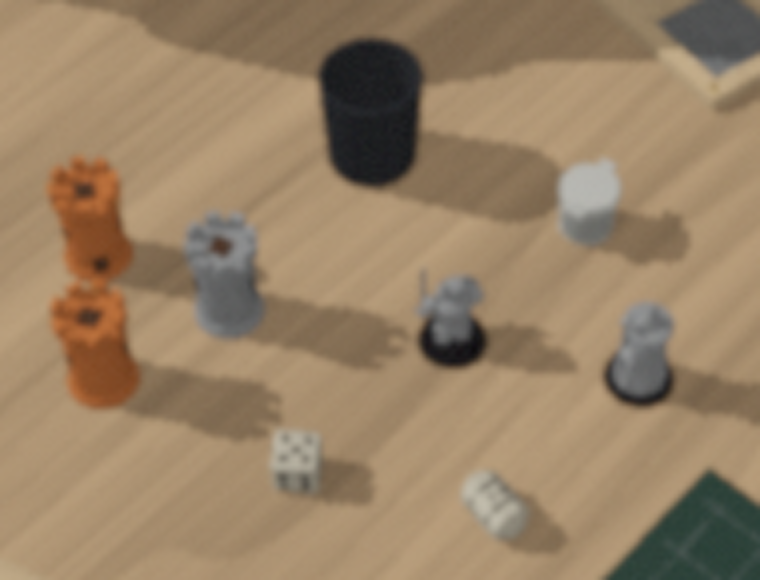

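View pics/zt.png

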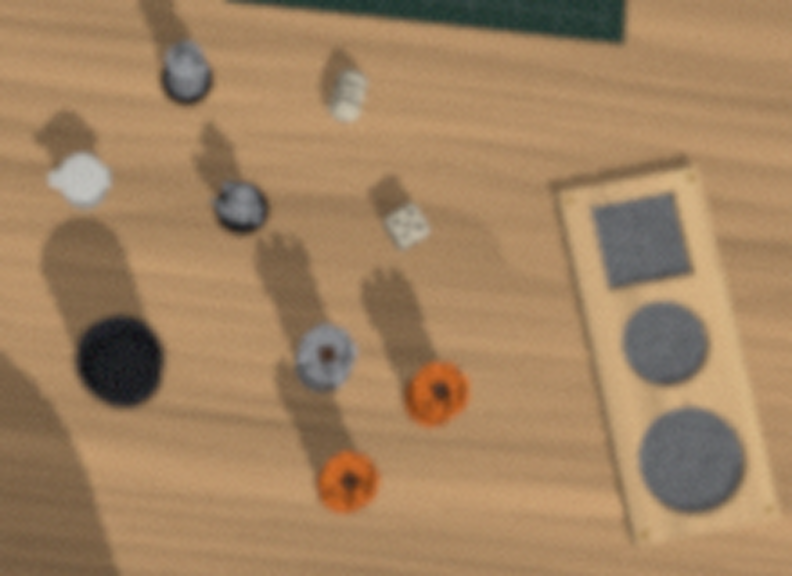

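The wizard is the one at (0.657,0.051): it has a robe and no shield. The knight is at (0.563,0.002) with shield and sword. The cup stands mouth up. Next I need the die yaws and a check of the well centres, then I can move.

```bash
cat > go.py <<'E'
# go.py x y z [yaw of tool y, deg]: what remains, in tool axes (cm) and turn about tool axes (rad)
import sys
from h import *
from scipy.spatial.transform import Rotation as Q
o=monitor.get_obs(); R=Q.from_rotvec(o["orientation"]); M=R.as_matrix()
x=list(map(float,sys.argv[1:])); yaw=np.degrees(np.arctan2(M[1,1],M[0,1]))
print("t",round(o["clock"],1),"pos",o["tcp_pos"].round(4),"yaw",yaw.round(1),"w",o["grip_width"].round(4),"gf",round(o["gripper_force"],1),"F",o["contact_force"].round(1),"j7",o["joints"][6].round(2))
if len(x)>2: print("shift cm",(M.T@(np.array(x[:3])-o["tcp_pos"])*100).round(2))
if len(x)>3:
    a=np.radians(x[3]); y=np.array([np.cos(a),np.sin(a),0]); z=np.array([0,0,-1.])
    T=np.stack([np.cross(y,z),y,z],1); print("turn",Q.from_matrix(M.T@T).as_rotvec().round(3))
E
python3 go.py 0.438 0.070 0.2 90; python3 - <<'E'
from h import *
for n in("scene","top"):
    d=np.load(n+"0.npz"); X=d["X"]; g=d["img"].astype(int)
    m=(X[...,2]>.45)*0
    P=X[(X[...,1]>.35)&(X[...,1]<.6)&(X[...,0]<.6)&(X[...,0]>.2)]; print(n,"rack max z",P[:,2].max() if len(P) else None)
    for nm,(x,y) in dict(cube=(.5615,-.119),barrel=(.655,-.0675)).items():
        P=X[(X[...,2]>.012)&(np.hypot(X[...,0]-x,X[...,1]-y)<.03)]; T=P[P[:,2]>np.percentile(P[:,2],95)-.006]
        print(n,nm,cv2.minAreaRect((T[:,:2]*1000).astype(np.float32)))
        C=np.cov(T[:,:2].T); w,v=np.linalg.eigh(C); print("  long axis deg",np.degrees(np.arctan2(v[1,1],v[0,1])).round(1),"mean",T.mean(0).round(4))
    for nm,(x,y) in dict(L=(.4183,-.3368),S=(.4996,-.312),Q=(.5722,-.2897),R2=(.4604,.3086),Q2=(.5345,.2916)).items():
        D=(np.hypot(X[...,0]-x,X[...,1]-y)<.055)&(g[...,0]-g[...,2]<25)
        print(nm,X[D].mean(0).round(4),D.sum())
E
```

```text
scene rack max z 0.10268615515523843
scene cube ((562.9720458984375, -118.7969970703125), (23.441200256347656, 26.685306549072266), 37.940399169921875)
  long axis deg 128.3 mean [ 0.5631 -0.1192  0.023 ]
scene barrel ((656.3282470703125, -67.33092498779297), (18.796024322509766, 35.46504592895508), 69.44339752197266)
  long axis deg 165.0 mean [ 0.6566 -0.0678  0.0196]
L [ 0.4185 -0.3353  0.0031] 966
S [ 0.5027 -0.3095  0.003 ] 808
Q [ 0.57   -0.2894  0.0031] 1003
R2 [0.4665 0.3092 0.0038] 316
Q2 [0.5319 0.2948 0.0039] 386
top rack max z 0.35012507591126135
top cube ((560.1158447265625, -119.82583618164062), (22.42243003845215, 23.296398162841797), 39.970218658447266)
  long axis deg 101.8 mean [ 0.5603 -0.1197  0.0246]
top barrel ((653.5302124023438, -69.02053833007812), (19.331348419189453, 35.693153381347656), 80.20574951171875)
  long axis deg 170.8 mean [ 0.6532 -0.0685  0.0219]
L [ 0.4175 -0.3378  0.005 ] 629
S [ 0.5031 -0.3124  0.0049] 459
Q [ 0.5698 -0.2924  0.0046] 516
R2 [0.4652 0.3058 0.0036] 475
Q2 [0.5305 0.2914 0.0035] 533Traceback (most recent call last):
  File "go.py", line 7, in <module>
    print("t",round(o["clock"],1),"pos",o["tcp_pos"].round(4),"yaw",yaw.round(1),"w",o["grip_width"].round(4),"gf",round(o["gripper_force"],1),"F",o["contact_force"].round(1),"j7",o["joints"][6].round(2))
                                                                                     ^^^^^^^^^^^^^^^^^^^^^
AttributeError: 'float' object has no attribute 'round'
```

```bash
sed -i 's/o\["grip_width"\].round(4)/round(o["grip_width"],4)/' go.py
python3 -m crank '[[[0,0,-1],[0,0,-0.11]],[[0,0,-1],[0,0,-0.11]],[[0,0,-1],[0,0,-0.11]],[[0,-4,0],[0,0,0]],[[0,-4,0],[0,0,0]]]'
python3 go.py 0.438 0.070 0.2 90
```

```text
clock: 0.6
tcp_pos: [0.2182, 0.558, 0.227]
orientation: [0.002, -3.141, 0.001]
contact_force: [0.3, -1.2, 0.4]
grip_width: 0.0854
gripper_force: 0.0
t 0.6 pos [0.2182 0.558  0.227 ] yaw 90.1 w 0.0854 gf 0.0 F [ 0.3 -1.2  0.4] j7 0.25
shift cm [-21.92 -48.83   2.72]
turn [-0.    -0.     0.001]
```

```bash

python3 -m crank '[[[-3,-4,0],[0,0,0]],[[-3,-4,0],[0,0,0]],[[-3,-4,0],[0,0,0]],[[-3,-4,0],[0,0,0]],[[-3,-4,0],[0,0,0]]]' >/dev/null
python3 -m crank '[[[-3,-4,0],[0,0,0]],[[-2,-4,0],[0,0,0]],[[-2,-4,0],[0,0,0]],[[0,-4,0],[0,0,0]],[[0,-4,0],[0,0,0]]]' >/dev/null
python3 -m crank '[[[0,-4,0],[0,0,0]],[[0,-4,0],[0,0,0]],[[0,-0.8,2],[0,0,0]],[[0,0,0],[0,0,0]]]' 8.54 30
python3 go.py 0.438 0.070 0.022 90
```

```text
clock: 2.0
tcp_pos: [0.4369, 0.0685, 0.206]
orientation: [-0.005, -3.138, 0.002]
contact_force: [-1.2, 1.2, 0.4]
grip_width: 0.0855
gripper_force: 0.0
t 2.0 pos [0.4369 0.0685 0.206 ] yaw 89.8 w 0.0855 gf 0.0 F [-1.2  1.2  0.4] j7 1.3
shift cm [-0.17  0.18 18.4 ]
turn [-0.001 -0.004 -0.003]
```

```bash

python3 -m crank '[[[-0.1,0.2,4],[0,0,0]],[[0,0,4],[0,0,0]],[[0,0,4],[0,0,0]],[[0,0,3],[0,0,0]],[[0,0,2],[0,0,0]]]'
python3 -m crank '[[[0,0,1.4],[0,0,0]],[[0,0,0],[0,0,0]]]' >/dev/null
python3 -m crank '[[[0,0,0],[0,0,0]],[[0,0,0],[0,0,0]],[[0,0,0],[0,0,0]],[[0,0,0],[0,0,0]],[[0,0,0],[0,0,0]]]' 4 30
python3 -m crank '[[[0,0,0],[0,0,0]],[[0,0,0],[0,0,0]],[[0,0,0],[0,0,0]]]'
python3 go.py 0.438 0.070 0.022 90
```

```text
clock: 2.5
tcp_pos: [0.4386, 0.0741, 0.0358]
orientation: [0.004, -3.139, 0.001]
contact_force: [0.0, -0.1, 0.5]
grip_width: 0.0856
gripper_force: 0.0
clock: 3.2
tcp_pos: [0.441, 0.0732, 0.0249]
orientation: [-0.0, 3.139, 0.002]
contact_force: [-0.3, -0.7, 6.2]
grip_width: 0.0594
gripper_force: 31.9
clock: 3.5
tcp_pos: [0.441, 0.0732, 0.0249]
orientation: [-0.0, 3.139, 0.002]
contact_force: [-0.1, 0.3, 6.5]
grip_width: 0.0601
gripper_force: 31.9
t 3.5 pos [0.441  0.0732 0.0249] yaw 90.0 w 0.0601 gf 31.9 F [-0.1  0.3  6.5] j7 1.44
shift cm [ 0.3  -0.32  0.29]
turn [0.001 0.003 0.   ]
```

```bash

python3 -m crank '[[[0,0,-1],[0,0,0]],[[0,0,-3],[0,0,0]],[[0,0,-3],[0,0,0]],[[0,0,-3],[0,0,0]],[[0,0,-2],[0,0,0]]]'
python3 -m crank '[[[-1,-2,0],[0,0,0]],[[-1,-3,0],[0,0,0]],[[0,-4,0],[0,0,0]],[[0,-4,0],[0,0,0]],[[0,-4,0],[0,0,0]]]' >/dev/null
python3 -m crank '[[[0,-4,0],[0,0,0]],[[0,-4,0],[0,0,0]],[[1,-4,0],[0,0,0]],[[1,-4,0],[0,0,0]],[[1,-4,0],[0,0,0]]]' >/dev/null
python3 -m crank '[[[1,-3,0],[0,0,0]],[[0,-1,0],[0,0,0]],[[0,0,0],[0,0,0]],[[0,0,0],[0,0,0]]]'
python3 go.py 0.4183 -0.3368 0.029 90
```

```text
clock: 4.0
tcp_pos: [0.4402, 0.0728, 0.1464]
orientation: [0.0, 3.139, 0.002]
contact_force: [0.0, -0.2, -0.9]
grip_width: 0.0596
gripper_force: 32.9
clock: 5.4
tcp_pos: [0.4204, -0.3358, 0.1438]
orientation: [-0.002, 3.141, 0.002]
contact_force: [0.3, 0.3, -0.6]
grip_width: 0.0593
gripper_force: 32.9
t 5.4 pos [ 0.4204 -0.3358  0.1438] yaw 90.1 w 0.0593 gf 32.9 F [ 0.3  0.3 -0.6] j7 2.34
shift cm [ 0.21 -0.11 11.48]
turn [0.001 0.    0.001]
```

```bash

python3 -m crank '[[[0.2,-0.1,3],[0,0,0]],[[0,0,3],[0,0,0]],[[0,0,3],[0,0,0]],[[0,0,1.3],[0,0,0]],[[0,0,0],[0,0,0]]]'
python3 -m crank '[[[0,0,0.5],[0,0,0]],[[0,0,0.5],[0,0,0]],[[0,0,0],[0,0,0]]]'
python3 go.py 0.4183 -0.3368 0.029 90
```

```text
clock: 5.9
tcp_pos: [0.4173, -0.3361, 0.0394]
orientation: [0.004, -3.139, -0.004]
contact_force: [-0.0, -0.6, -0.8]
grip_width: 0.0589
gripper_force: 32.9
clock: 6.2
tcp_pos: [0.4182, -0.3383, 0.031]
orientation: [-0.001, 3.141, -0.0]
contact_force: [0.3, 0.3, -1.6]
grip_width: 0.0593
gripper_force: 32.9
t 6.2 pos [ 0.4182 -0.3383  0.031 ] yaw 90.0 w 0.0593 gf 32.9 F [ 0.3  0.3 -1.6] j7 2.45
shift cm [-0.01  0.15  0.2 ]
turn [-0.     0.001  0.   ]
```

```bash

python3 -m crank '[[[0,0,0.2],[0,0,0]],[[0,0,0],[0,0,0]]]'
python3 -m crank '[[[0,0,0],[0,0,0]],[[0,0,0],[0,0,0]],[[0,0,0],[0,0,0]],[[0,0,0],[0,0,0]],[[0,0,0],[0,0,0]]]' 8.2 
python3 -m crank '[[[0,0,-1],[0,0,0]],[[0,0,-3],[0,0,0]],[[0,0,-4],[0,0,0]],[[0,0,-4],[0,0,0]],[[0,0,-4],[0,0,0]]]'
python3 go.py 0.6565 0.0505 0.2 90
```

```text
clock: 6.4
tcp_pos: [0.4183, -0.3387, 0.0292]
orientation: [-0.0, 3.14, -0.001]
contact_force: [-0.5, 0.5, 1.8]
grip_width: 0.0592
gripper_force: 33.1
clock: 6.9
tcp_pos: [0.4177, -0.3383, 0.0286]
orientation: [0.0, -3.141, -0.0]
contact_force: [0.1, -0.6, -0.7]
grip_width: 0.0819
gripper_force: 0.0
clock: 7.4
tcp_pos: [0.4173, -0.3384, 0.1909]
orientation: [0.001, 3.142, -0.0]
contact_force: [1.2, -0.5, -0.6]
grip_width: 0.0816
gripper_force: 0.0
t 7.4 pos [ 0.4173 -0.3384  0.1909] yaw 90.0 w 0.0816 gf 0.0 F [ 1.2 -0.5 -0.6] j7 2.31
shift cm [-23.9   38.9   -0.91]
turn [-0.  0. -0.]
```

```bash

python3 -m crank '[[[-2.4,3.9,0],[0,0,0]],[[-2.4,3.9,0],[0,0,0]],[[-2.4,3.9,0],[0,0,0]],[[-2.4,3.9,0],[0,0,0]],[[-2.4,3.9,0],[0,0,0]]]' 5.5 25 >/dev/null
python3 -m crank '[[[-2.4,3.9,0],[0,0,0]],[[-2.4,3.9,0],[0,0,0]],[[-2.4,3.9,0],[0,0,0]],[[-2.4,3.9,0],[0,0,0]],[[-2.4,3.9,0],[0,0,0]]]' >/dev/null
python3 -m crank '[[[0,0,2],[0,0,0]],[[0,0,2],[0,0,0]],[[0,0,0],[0,0,0]],[[0,0,0],[0,0,0]]]'
python3 go.py 0.6565 0.0505 0.017 90; python3 - <<'E'
from h import *
for n in("scene","top"):
    img,X=cloud(n)
    z=X[...,2]; m=(z>.03)&(z<.085)&(np.hypot(X[...,0]-.418,X[...,1]+.337)<.06)
    P=X[m]; print(n,"cup",((P.min(0)+P.max(0))/2).round(4),P.max(0).round(3),P.min(0).round(3))
    if n=="top": cv2.imwrite("pics/t1.png",cv2.resize(img[120:310,250:500],(750,570))[...,::-1])
E
```

```text
clock: 8.8
tcp_pos: [0.6576, 0.0513, 0.1493]
orientation: [-0.001, -3.141, 0.001]
contact_force: [0.2, -0.6, 0.0]
grip_width: 0.0551
gripper_force: 0.0
t 8.8 pos [0.6576 0.0513 0.1493] yaw 90.0 w 0.0551 gf 0.0 F [ 0.2 -0.6  0. ] j7 1.58
shift cm [ 0.11 -0.07 13.23]
turn [-0. -0. -0.]
scene cup [ 0.4178 -0.3408  0.0531] [ 0.449 -0.31   0.076] [ 0.386 -0.371  0.03 ]
top cup [ 0.4151 -0.3437  0.054 ] [ 0.446 -0.314  0.078] [ 0.385 -0.374  0.03 ]
```

View pics/t1.png

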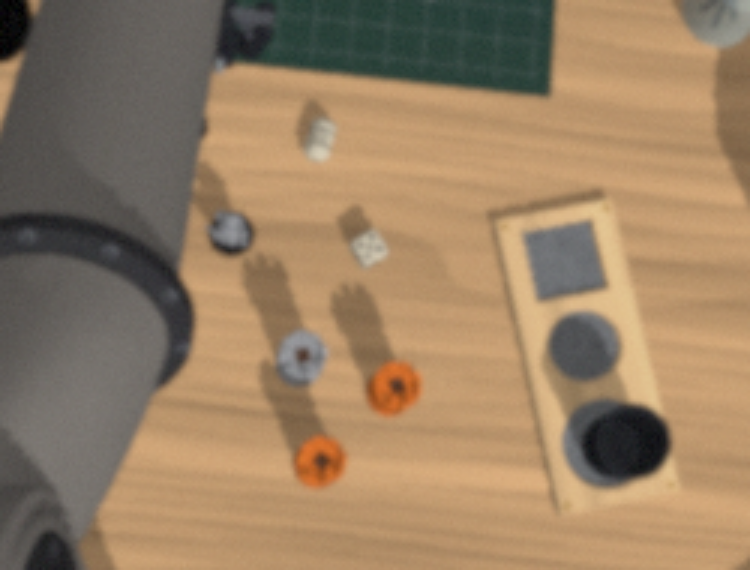

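The cup stands in the large well, about 5 mm off centre with roughly 12 mm of clearance available. Next is the wizard.

```bash

python3 -m crank '[[[0.1,-0.1,4],[0,0,0]],[[0,0,4],[0,0,0]],[[0,0,3],[0,0,0]],[[0,0,2],[0,0,0]],[[0,0,0],[0,0,0]]]'
python3 -m crank '[[[0,0,0],[0,0,0]],[[0,0,0],[0,0,0]],[[0,0,0],[0,0,0]],[[0,0,0],[0,0,0]],[[0,0,0],[0,0,0]]]' 1 25
python3 -m crank '[[[0,0,0],[0,0,0]],[[0,0,0],[0,0,0]]]'
python3 go.py 0.6565 0.0505 0.017 90
```

```text
clock: 9.4
tcp_pos: [0.655, 0.0505, 0.0169]
orientation: [-0.0, -3.138, 0.001]
contact_force: [-0.8, -0.1, -0.4]
grip_width: 0.0551
gripper_force: 0.0
clock: 9.9
tcp_pos: [0.6581, 0.0508, 0.0204]
orientation: [-0.0, 3.139, 0.001]
contact_force: [0.3, -0.5, 6.0]
grip_width: 0.0106
gripper_force: 22.5
clock: 10.1
tcp_pos: [0.6582, 0.0508, 0.0204]
orientation: [-0.0, 3.139, 0.001]
contact_force: [-0.8, -0.3, 6.9]
grip_width: 0.0105
gripper_force: 22.5
t 10.1 pos [0.6582 0.0508 0.0204] yaw 90.0 w 0.0105 gf 22.5 F [-0.8 -0.3  6.9] j7 1.63
shift cm [ 0.17 -0.03  0.34]
turn [0.001 0.003 0.   ]
```

```bash
python3 - <<'E'
from h import *
img,X=cloud("scene"); cv2.imwrite("pics/s2.png",cv2.resize(img[150:270,310:450],(700,600),interpolation=cv2.INTER_CUBIC)[...,::-1])
E
```

```text
(no output)
```

View pics/s2.png

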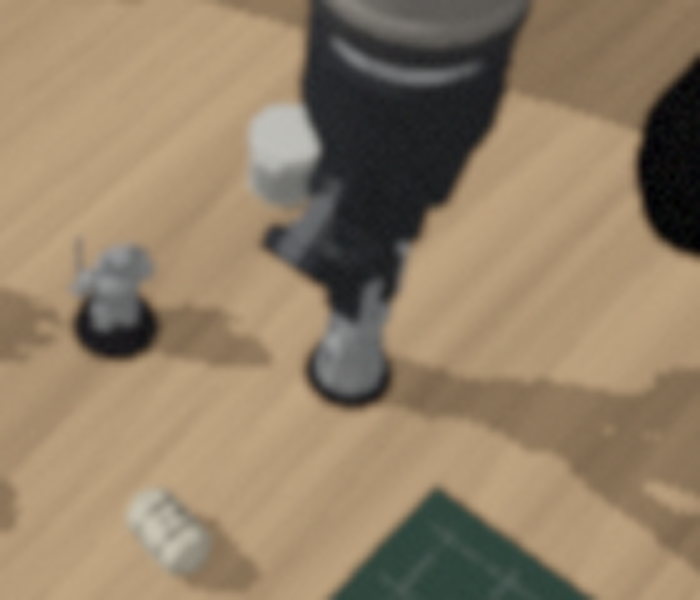

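```bash
python3 go.py; python3 - <<'E'
from h import *
for n in("scene",):
    img,X=cloud(n)
    for v in range(196,234,2):
        print(v,[("%3d,%3d,%3d"%tuple((X[v,u]-[.6565,.0505,0])*1000) if X[v,u,2]==X[v,u,2] else "-") for u in range(366,402,4)])
E
```

```text
t 10.2 pos [0.6581 0.0508 0.0204] yaw 90.0 w 0.0107 gf 22.5 F [-0.7  0.3  6.2] j7 1.63
196 [' -4,-55,149', '  0,-50,149', '  6,-45,150', ' -5,-11,106', '  7,-18,124', ' 15,-17,130', ' 18, -6,123', ' 15, 15, 99', '-15, 93, -2']
198 [' -2,-57,146', '  4,-54,150', '  6,-44,142', ' -3,-13,104', '  8,-17,117', ' 16,-16,124', '  9, 12, 89', '-18, 81, -1', '-10, 85,  1']
200 ['  0,-59,144', '  6,-57,149', ' 12,-52,149', ' 14,-41,140', '  6,-14,106', ' 17,-17,120', ' 11,  9, 88', '-14, 77, -1', ' -7, 82,  0']
202 ['-58, 30, -3', '  8,-59,146', ' 12,-52,143', ' 14,-41,134', '  9,-16,104', ' 14,-10,103', ' 12,  9, 82', '-10, 70,  1', ' -4, 79, -2']
204 ['-54, 24,  0', ' 11,-62,145', ' 15,-55,142', ' 14,-39,126', ' 10,-16, 99', ' 14, -9, 95', ' 13, 10, 74', ' -7, 67, -1', ' -1, 74, -1']
206 ['-50, 19,  0', '-44, 26,  0', ' 13,-51,130', ' 14,-37,117', '  9,-14, 89', ' 12, -3, 81', ' 12, 12, 65', ' -3, 62,  0', '  2, 69, -1']
208 ['-46, 14,  1', '-41, 22, -1', '-33, 27,  0', ' 13,-35,107', '  9,-12, 79', ' 12, -2, 74', ' 12, 14, 56', '  0, 58,  0', '  6, 63,  0']
210 ['-43, 11,  0', '-36, 16,  0'
[... 946 characters left out ...]

224 ['-18,-19,  1', '-13,-12,  0', ' -4, -9,  5', '  5, -9, 15', ' 11, -3, 14', ' 13,  9,  2', ' 18, 18, -1', ' 25, 24, -2', ' 32, 27,  2']
226 ['-16,-22,  0', ' -9,-16,  0', ' -2,-12,  3', '  5, -8,  6', ' 12, -4,  8', ' 17,  4,  4', ' 22, 13, -1', ' 28, 19, -1', ' 34, 27, -3']
228 ['-12,-26,  0', ' -6,-20,  0', '  0,-15,  1', '  7,-10,  2', ' 14, -5,  3', ' 20,  1,  2', ' 26,  7,  1', ' 31, 15, -2', ' 38, 21, -1']
230 [' -9,-30,  0', ' -3,-24,  0', '  3,-19,  0', '  9,-13,  0', ' 16, -8,  1', ' 22, -1,  0', ' 27,  6, -3', ' 34, 11, -1', ' 41, 17, -1']
232 [' -6,-34,  0', '  0,-28,  0', '  6,-23,  0', ' 12,-17,  0', ' 18,-10,  0', ' 24, -3, -3', ' 31,  0,  0', ' 38,  6,  0', ' 44, 12,  0']
```

The depth data shows the fingertips at about z = 57 mm, gripping the hat, while the state reports the TCP at 20 mm. I'll open, rise and compare the real tip height with the reported one.

```bash

python3 -m crank '[[[0,0,0],[0,0,0]],[[0,0,0],[0,0,0]],[[0,0,0],[0,0,0]],[[0,0,0],[0,0,0]]]' 5.5 >/dev/null
python3 -m crank '[[[0,0,-2],[0,0,0]],[[0,0,-3],[0,0,0]],[[0,0,-3],[0,0,0]],[[0,0,-3],[0,0,0]],[[0,0,0],[0,0,0]]]'
python3 -m crank '[[[0,0,0],[0,0,0]],[[0,0,0],[0,0,0]]]' >/dev/null
python3 go.py 0.6565 0.0505 0.017 90
python3 - <<'E'
from h import *
for n in("scene","top"):
    img,X=cloud(n)
    m=(X[...,2]>.075)&(np.hypot(X[...,0]-.6565,X[...,1]-.0505)<.07); P=X[m]
    # finger pts
    for s in(-1,1):
        F=P[((P[:,1]-.0508)*s>0.015)&(P[:,2]<.24)]
        if len(F): i=F[:,2].argsort()[:8]; print(n,s,F[i].round(3).tolist())
    W=X[(X[...,2]>.02)&(X[...,2]<.072)&(np.hypot(X[...,0]-.6565,X[...,1]-.0505)<.03)]
    if len(W): print("wizard",((W.min(0)+W.max(0))/2).round(4),W.max(0).round(3))
    if n=="scene": cv2.imwrite("pics/s3.png",cv2.resize(img[90:270,310:460],(600,720)[:2] if 0 else (500,600),interpolation=cv2.INTER_CUBIC)[...,::-1])
E
```

```text
clock: 11.1
tcp_pos: [0.6598, 0.0506, 0.1333]
orientation: [0.0, 3.134, 0.002]
contact_force: [-0.2, -0.7, -0.2]
grip_width: 0.0554
gripper_force: 0.0
t 11.3 pos [0.6557 0.0508 0.1275] yaw 90.0 w 0.0549 gf 0.0 F [ 0.  -1.  -1.1] j7 1.59
shift cm [-0.1  -0.03 11.05]
turn [-0.    -0.002  0.   ]
scene -1 [[0.664, 0.02, 0.164], [0.661, 0.02, 0.164], [0.665, 0.021, 0.167], [0.666, 0.022, 0.167], [0.667, 0.019, 0.167], [0.665, 0.018, 0.17], [0.665, 0.02, 0.171], [0.668, 0.022, 0.171]]
scene 1 [[0.655, 0.082, 0.164], [0.658, 0.081, 0.165], [0.648, 0.082, 0.165], [0.651, 0.081, 0.165], [0.66, 0.081, 0.166], [0.663, 0.08, 0.166], [0.653, 0.081, 0.166], [0.65, 0.081, 0.167]]
wizard [0.6585 0.0519 0.0439] [0.672 0.067 0.067]
top -1 [[0.645, 0.018, 0.166], [0.644, 0.02, 0.167], [0.649, 0.011, 0.172], [0.648, 0.014, 0.173], [0.647, 0.016, 0.174], [0.644, 0.02, 0.175], [0.644, 0.018, 0.177], [0.649, 0.016, 0.178]]
```

View pics/s3.png

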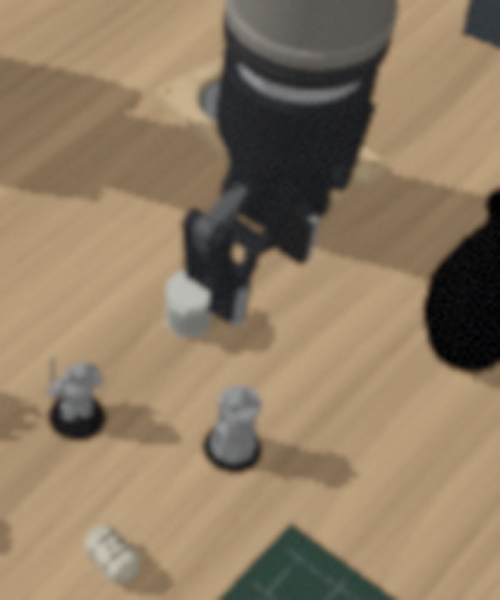

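The tips are about 36 mm higher than the reported TCP, so I'll subtract 36 mm from the z targets. The wizard is still upright and in place. I'll regrasp it on the robe, with reported z about −0.014.

```bash

python3 -m crank '[[[-0.1,0,4],[0,0,0]],[[0,0,4],[0,0,0]],[[0,0,3],[0,0,0]],[[0,0,2],[0,0,0]],[[0,0,0],[0,0,0]]]'
python3 -m crank '[[[0,0,0.7],[0,0,0]],[[0,0,0.4],[0,0,0]],[[0,0,0],[0,0,0]]]'
python3 -m crank '[[[0,0,0],[0,0,0]],[[0,0,0],[0,0,0]],[[0,0,0],[0,0,0]],[[0,0,0],[0,0,0]],[[0,0,0],[0,0,0]]]' 1 25
python3 go.py 0.6565 0.0505 -0.014 90
```

```text
clock: 11.9
tcp_pos: [0.6542, 0.0505, -0.0055]
orientation: [0.0, -3.134, 0.002]
contact_force: [0.3, 0.3, -0.3]
grip_width: 0.0551
gripper_force: 0.0
clock: 12.2
tcp_pos: [0.658, 0.0508, -0.0119]
orientation: [-0.0, 3.141, 0.0]
contact_force: [-0.3, 0.1, 0.0]
grip_width: 0.0548
gripper_force: 0.0
clock: 12.7
tcp_pos: [0.6583, 0.0508, -0.0115]
orientation: [-0.0, 3.14, 0.001]
contact_force: [-1.9, 0.2, 5.7]
grip_width: 0.0253
gripper_force: 24.3
t 12.7 pos [ 0.6583  0.0508 -0.0115] yaw 90.0 w 0.0253 gf 24.3 F [-1.9  0.2  5.7] j7 1.64
shift cm [ 0.18 -0.03  0.25]
turn [0.    0.001 0.   ]
```

```bash

python3 -m crank '[[[0,0,-1],[0,0,0]],[[0,0,-3],[0,0,0]],[[0,0,-4],[0,0,0]],[[0,0,-4],[0,0,0]],[[0,0,-2],[0,0,0]]]'
python3 -m crank '[[[1,-2,0],[0,0,0]],[[1.6,-3.6,0],[0,0,0]],[[1.6,-3.6,0],[0,0,0]],[[1.6,-3.6,0],[0,0,0]],[[1.6,-3.6,0],[0,0,0]]]' >/dev/null
python3 -m crank '[[[1.6,-3.6,0],[0,0,0]],[[1.6,-3.6,0],[0,0,0]],[[1.6,-3.6,0],[0,0,0]],[[1.6,-3.6,0],[0,0,0]],[[1.6,-3.6,0],[0,0,0]]]' >/dev/null
python3 -m crank '[[[0.5,-1.8,0],[0,0,0]],[[0,0,0],[0,0,0]],[[0,0,0],[0,0,0]]]'
python3 go.py 0.500 -0.311 -0.0075 90
```

```text
clock: 13.2
tcp_pos: [0.6594, 0.0506, 0.1319]
orientation: [0.0, 3.137, 0.001]
contact_force: [-0.3, -0.4, -0.6]
grip_width: 0.0252
gripper_force: 24.6
clock: 14.5
tcp_pos: [0.4979, -0.311, 0.1272]
orientation: [-0.001, -3.141, -0.001]
contact_force: [-0.6, 0.1, -0.2]
grip_width: 0.0249
gripper_force: 24.6
t 14.5 pos [ 0.4979 -0.311   0.1272] yaw 89.9 w 0.0249 gf 24.6 F [-0.6  0.1 -0.2] j7 2.23
shift cm [-2.200e-01 -1.000e-02  1.347e+01]
turn [ 0.001 -0.001 -0.001]
```

```bash

python3 -m crank '[[[-0.2,0,4],[0,0,0]],[[0,0,4],[0,0,0]],[[0,0,3],[0,0,0]],[[0,0,1.6],[0,0,0]],[[0,0,0],[0,0,0]]]'
python3 -m crank '[[[0,0,0.3],[0,0,0]],[[0,0,0.3],[0,0,0]],[[0,0,0.2],[0,0,0]],[[0,0,0],[0,0,0]]]'
python3 go.py 0.500 -0.311 -0.0075 90
```

```text
clock: 15.0
tcp_pos: [0.4998, -0.3091, -0.0004]
orientation: [0.003, -3.138, -0.004]
contact_force: [-0.6, -0.4, -1.1]
grip_width: 0.0249
gripper_force: 24.6
clock: 15.4
tcp_pos: [0.5012, -0.3114, -0.0057]
orientation: [-0.0, 3.141, -0.001]
contact_force: [-0.6, 0.8, -0.8]
grip_width: 0.0257
gripper_force: 24.6
t 15.4 pos [ 0.5012 -0.3114 -0.0057] yaw 90.0 w 0.0257 gf 24.6 F [-0.6  0.8 -0.8] j7 2.32
shift cm [0.12 0.04 0.18]
turn [-0.     0.001  0.   ]
```

```bash

python3 -m crank '[[[0,0,0.2],[0,0,0]],[[0,0,0],[0,0,0]]]'
python3 -m crank '[[[0,0,0],[0,0,0]],[[0,0,0],[0,0,0]],[[0,0,0],[0,0,0]],[[0,0,0],[0,0,0]]]' 4.5
python3 -m crank '[[[0,0,-1],[0,0,0]],[[0,0,-3],[0,0,0]],[[0,0,-4],[0,0,0]],[[0,0,-4],[0,0,0]],[[0,0,-2],[0,0,0]]]'
python3 go.py 0.655 -0.068 0.13 79; python3 - <<'E'
from h import *
for n in("scene",):
    img,X=cloud(n)
    for nm,(x,y,rr,zl) in dict(cup=(.418,-.337,.05,.03),wiz=(.5,-.311,.032,.02),barrel=(.655,-.068,.03,.012)).items():
        P=X[(X[...,2]>zl)&(X[...,2]<.085)&(np.hypot(X[...,0]-x,X[...,1]-y)<rr)]; print(n,nm,((P.min(0)+P.max(0))/2).round(4),P.max(0).round(3),P.min(0).round(3))
    cv2.imwrite("pics/s4.png",cv2.resize(img[160:345,120:370],(750,555),interpolation=cv2.INTER_CUBIC)[...,::-1])
E
```

```text
clock: 15.6
tcp_pos: [0.5013, -0.3116, -0.0075]
orientation: [0.0, 3.14, -0.0]
contact_force: [-0.2, 0.1, 4.3]
grip_width: 0.0251
gripper_force: 24.8
clock: 16.0
tcp_pos: [0.5006, -0.3113, -0.0084]
orientation: [0.0, -3.141, -0.0]
contact_force: [-0.6, -0.4, -0.7]
grip_width: 0.045
gripper_force: 0.0
clock: 16.5
tcp_pos: [0.5021, -0.3125, 0.1359]
orientation: [0.001, 3.137, -0.003]
contact_force: [0.6, 0.5, -0.7]
grip_width: 0.0451
gripper_force: 0.0
t 16.5 pos [ 0.5021 -0.3125  0.1359] yaw 90.0 w 0.0451 gf 0.0 F [ 0.6  0.5 -0.7] j7 2.23
shift cm [-15.28  24.46   0.61]
turn [-0.002  0.005  0.192]
scene cup [ 0.4194 -0.3417  0.0529] [ 0.449 -0.312  0.076] [ 0.389 -0.371  0.03 ]
scene wiz [ 0.5021 -0.3111  0.0448] [ 0.516 -0.297  0.07 ] [ 0.489 -0.326  0.02 ]
scene barrel [ 0.6571 -0.0665  0.018 ] [ 0.676 -0.052  0.024] [ 0.638 -0.081  0.012]
```

View pics/s4.png

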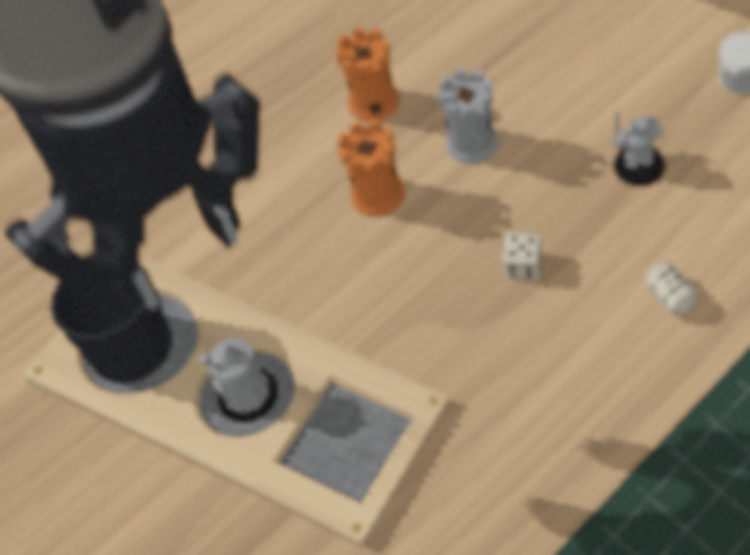

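Cup and wizard both stand in their wells. Next is the barrel die.

```bash

python3 -m crank '[[[-2.2,3.5,0],[0,0,0]],[[-2.2,3.5,0],[0,0,0]],[[-2.2,3.5,0],[0,0,0]],[[-2.2,3.5,0],[0,0,0]],[[-2.2,3.5,0],[0,0,0]]]' >/dev/null
python3 -m crank '[[[-2.2,3.5,0],[0,0,0]],[[-2.1,3.5,0],[0,0,0]],[[0,0,2],[0,0,0.096]],[[0,0,2],[0,0,0.096]],[[0,0,0],[0,0,0]]]' 5 25 >/dev/null
python3 -m crank '[[[0,0,0],[0,0,0]],[[0,0,0],[0,0,0]]]' >/dev/null
python3 go.py 0.6555 -0.067 -0.029 79
```

```text
t 17.8 pos [ 0.6544 -0.0669  0.0931] yaw 79.1 w 0.0496 gf 0.0 F [-0.1 -0.4 -0.2] j7 1.63
shift cm [-0.09  0.   12.21]
turn [0.    0.002 0.001]
```

```bash

python3 -m crank '[[[-0.1,0,4],[0,0,0]],[[0,0,3],[0,0,0]],[[0,0,3],[0,0,0]],[[0,0,1],[0,0,0]],[[0,0,0],[0,0,0]]]' >/dev/null
python3 -m crank '[[[0,0,0.4],[0,0,0]],[[0,0,0.4],[0,0,0]],[[0,0,0],[0,0,0]],[[0,0,0],[0,0,0]]]'
python3 - <<'E'
from h import *
img,X=cloud("scene")
P=X[(X[...,2]>.003)&(np.hypot(X[...,0]-.6555,X[...,1]+.067)<.06)]
d=(P[:,1]+.067)
for s in(-1,1):
    F=P[(d*s>.024)&(d*s<.045)]; i=F[:,2].argsort()[:8]; print(s,F[i].round(3).tolist())
E
python3 go.py 0.6555 -0.067 -0.029 79
```

```text
clock: 18.65
tcp_pos: [0.6552, -0.0665, -0.0256]
orientation: [0.301, 3.126, 0.0]
contact_force: [1.0, 0.2, -1.2]
grip_width: 0.0503
gripper_force: 0.0
-1 [[0.657, -0.096, 0.008], [0.657, -0.096, 0.012], [0.66, -0.097, 0.012], [0.662, -0.096, 0.014], [0.663, -0.095, 0.017], [0.657, -0.1, 0.017], [0.662, -0.096, 0.017], [0.657, -0.097, 0.018]]
1 [[0.638, -0.033, 0.003], [0.65, -0.035, 0.003], [0.638, -0.027, 0.004], [0.667, -0.042, 0.011], [0.655, -0.037, 0.011], [0.662, -0.04, 0.012], [0.67, -0.043, 0.012], [0.658, -0.038, 0.012]]
t 18.7 pos [ 0.6551 -0.0664 -0.0257] yaw 79.0 w 0.0502 gf 0.0 F [-0.2  0.7  0.1] j7 1.69
shift cm [-0.05 -0.05  0.33]
turn [0.    0.001 0.   ]
```

```bash

python3 -m crank '[[[0,0,0],[0,0,0]],[[0,0,0],[0,0,0]],[[0,0,0],[0,0,0]],[[0,0,0],[0,0,0]],[[0,0,0],[0,0,0]]]' 1 25
python3 -m crank '[[[0,0,-1],[0,0,0]],[[0,0,-3],[0,0,0]],[[0,0,-4],[0,0,0]],[[0,0,-4],[0,0,0]],[[0,0,0],[0,0,0]]]'
python3 go.py 0.572 -0.290 0.1 79
```

```text
clock: 19.2
tcp_pos: [0.6549, -0.0665, -0.026]
orientation: [0.301, 3.127, 0.0]
contact_force: [-2.1, 1.0, 4.6]
grip_width: 0.0213
gripper_force: 27.3
clock: 19.7
tcp_pos: [0.6589, -0.0675, 0.1003]
orientation: [0.301, 3.117, 0.001]
contact_force: [0.4, -0.6, -0.6]
grip_width: 0.0209
gripper_force: 26.8
t 19.7 pos [ 0.6589 -0.0675  0.1003] yaw 79.0 w 0.0209 gf 26.8 F [ 0.4 -0.6 -0.6] j7 1.63
shift cm [  4.27 -23.5   -0.06]
turn [ 0.002  0.01  -0.   ]
```

```bash

python3 -m crank '[[[0.5,-3,0],[0,0,0]],[[0.6,-3.5,0],[0,0,0]],[[0.6,-3.5,0],[0,0,0]],[[0.6,-3.5,0],[0,0,0]],[[0.6,-3.5,0],[0,0,0]]]' >/dev/null
python3 -m crank '[[[0.6,-3.5,0],[0,0,0]],[[0.6,-3,0],[0,0,-0.122]],[[0,0,0],[0,0,-0.122]],[[0,0,0],[0,0,-0.122]],[[0,0,0],[0,0,-0.122]]]' >/dev/null
python3 -m crank '[[[0,0,0],[0,0,0]],[[0,0,0],[0,0,0]]]'
python3 go.py 0.572 -0.290 -0.022 107
```

```text
clock: 20.9
tcp_pos: [0.5694, -0.2893, 0.0935]
orientation: [0.458, -3.108, -0.001]
contact_force: [-0.4, -0.5, -1.5]
grip_width: 0.0211
gripper_force: 26.8
t 20.9 pos [ 0.5694 -0.2893  0.0935] yaw 106.8 w 0.0211 gf 26.8 F [-0.4 -0.5 -1.5] j7 2.42
shift cm [-0.23 -0.14 11.55]
turn [ 0.    -0.    -0.004]
```

```bash

python3 -m crank '[[[-0.2,-0.1,4],[0,0,0]],[[0,0,4],[0,0,0]],[[0,0,2],[0,0,0]],[[0,0,0.7],[0,0,0]],[[0,0,0],[0,0,0]]]' >/dev/null
python3 -m crank '[[[0,0,0.3],[0,0,0]],[[0,0,0.2],[0,0,0]],[[0,0,0.2],[0,0,0]],[[0,0,0],[0,0,0]]]'
python3 go.py 0.572 -0.290 -0.022 107
```

```text
clock: 21.8
tcp_pos: [0.5721, -0.2897, -0.0199]
orientation: [-0.463, 3.107, -0.0]
contact_force: [-0.0, 0.5, -0.2]
grip_width: 0.0211
gripper_force: 26.8
t 21.8 pos [ 0.5721 -0.2897 -0.0199] yaw 107.0 w 0.0211 gf 26.8 F [-0.   0.5 -0.2] j7 2.46
shift cm [ 0.02 -0.02  0.21]
turn [-0.     0.001 -0.001]
```

Next I release the barrel and go to the tower at (0.4587,−0.0695), with yaw 136 to keep clear of the orange towers.

```bash

python3 -m crank '[[[0,0,0.2],[0,0,0]],[[0,0,0],[0,0,0]]]'
python3 -m crank '[[[0,0,0],[0,0,0]],[[0,0,0],[0,0,0]],[[0,0,0],[0,0,0]],[[0,0,0],[0,0,0]]]' 3.4
python3 -m crank '[[[0,0,-1],[0,0,0]],[[0,0,-3],[0,0,0]],[[0,0,-4],[0,0,0]],[[0,0,-4],[0,0,0]],[[0,0,0],[0,0,0]]]' >/dev/null
python3 go.py 0.4587 -0.0695 0.1 136; python3 - <<'E'
from h import *
for n in("scene","top"):
    img,X=cloud(n)
    for nm,(x,y,rr,zl) in dict(barrel=(.572,-.29,.03,.012),tower=(.4587,-.0695,.03,.03),cube=(.5615,-.119,.025,.012)).items():
        P=X[(X[...,2]>zl)&(X[...,2]<.075)&(np.hypot(X[...,0]-x,X[...,1]-y)<rr)]
        if len(P): print(n,nm,((P.min(0)+P.max(0))/2).round(4),P.max(0).round(3),P.min(0).round(3))
E
```

```text
clock: 22.0
tcp_pos: [0.5722, -0.2899, -0.022]
orientation: [-0.463, 3.106, -0.001]
contact_force: [-0.6, 0.1, 1.5]
grip_width: 0.0213
gripper_force: 27.0
clock: 22.4
tcp_pos: [0.5718, -0.2897, -0.0224]
orientation: [0.464, -3.107, -0.0]
contact_force: [0.8, -0.5, -0.9]
grip_width: 0.0339
gripper_force: 0.0
t 22.9 pos [ 0.5756 -0.2921  0.1045] yaw 106.9 w 0.034 gf 0.0 F [ 0.4 -1.9 -0.5] j7 2.42
shift cm [ 4.71 24.7   0.24]
turn [-0.009  0.007 -0.507]
scene barrel [ 0.574  -0.2883  0.0203] [ 0.592 -0.274  0.028] [ 0.556 -0.303  0.012]
scene tower [ 0.4591 -0.068   0.049 ] [ 0.479 -0.048  0.068] [ 0.439 -0.088  0.03 ]
scene cube [ 0.5637 -0.1186  0.0203] [ 0.579 -0.102  0.028] [ 0.548 -0.135  0.012]
top barrel [ 0.5723 -0.286   0.0225] [ 0.588 -0.276  0.032] [ 0.557 -0.296  0.013]
top tower [ 0.4575 -0.0706  0.0509] [ 0.477 -0.052  0.07 ] [ 0.438 -0.089  0.032]
top cube [ 0.5607 -0.1194  0.0216] [ 0.575 -0.105  0.029] [ 0.546 -0.134  0.014]
```

```bash

python3 -m crank '[[[0.7,3.5,0],[0,0,0]],[[0.7,3.5,0],[0,0,0]],[[0.7,3.5,0],[0,0,0]],[[0.7,3.5,0],[0,0,0]],[[0.6,3.5,0],[0,0,0]]]' 6 >/dev/null
python3 -m crank '[[[0.6,3.5,0],[0,0,0]],[[0.6,3.7,0],[0,0,-0.127]],[[0,0,0],[0,0,-0.127]],[[0,0,0],[0,0,-0.127]],[[0,0,0],[0,0,-0.126]]]' >/dev/null
python3 -m crank '[[[0,0,0],[0,0,0]],[[0,0,0],[0,0,0]]]' >/dev/null
python3 go.py 0.4587 -0.0695 -0.019 136
```

```text
t 24.2 pos [ 0.455 -0.067  0.097] yaw 135.8 w 0.06 gf 0.0 F [-0.1  0.2  0.6] j7 2.46
shift cm [-0.09 -0.46 11.6 ]
turn [ 0.001 -0.001 -0.003]
```

```bash

python3 -m crank '[[[-0.1,-0.4,1],[0,0,0]],[[0,0,3],[0,0,0]],[[0,0,3],[0,0,0]],[[0,0,3],[0,0,0]],[[0,0,1],[0,0,0]]]' >/dev/null
python3 -m crank '[[[0,0,0.4],[0,0,0]],[[0,0,0],[0,0,0]]]'
python3 -m crank '[[[0,0,0],[0,0,0]],[[0,0,0],[0,0,0]],[[0,0,0],[0,0,0]],[[0,0,0],[0,0,0]],[[0,0,0],[0,0,0]]]' 2 30
python3 -m crank '[[[0,0,-1],[0,0,0]],[[0,0,-3],[0,0,0]],[[0,0,-4],[0,0,0]],[[0,0,-4],[0,0,0]],[[0,0,0],[0,0,0]]]'
python3 go.py 0.4604 0.3080 -0.01 136
```

```text
clock: 24.9
tcp_pos: [0.4595, -0.0691, -0.0163]
orientation: [1.227, -2.892, -0.0]
contact_force: [0.2, -0.3, 0.8]
grip_width: 0.0601
gripper_force: 0.0
clock: 25.4
tcp_pos: [0.4604, -0.0689, -0.0152]
orientation: [-1.227, 2.89, -0.001]
contact_force: [-0.7, -0.1, 7.2]
grip_width: 0.0375
gripper_force: 29.3
clock: 25.9
tcp_pos: [0.463, -0.0693, 0.109]
orientation: [-1.224, 2.883, -0.005]
contact_force: [1.3, -0.7, -2.0]
grip_width: 0.0375
gripper_force: 30.3
t 25.9 pos [ 0.463  -0.0693  0.109 ] yaw 136.0 w 0.0375 gf 30.3 F [ 1.3 -0.7 -2. ] j7 2.47
shift cm [-26.87  26.48  11.91]
turn [-0.007  0.007 -0.   ]
```

```bash

python3 -m crank '[[[-1.5,1.5,0],[0,0,0]],[[-2.7,2.65,0],[0,0,0]],[[-2.7,2.65,0],[0,0,0]],[[-2.7,2.65,0],[0,0,0]],[[-2.7,2.65,0],[0,0,0]]]' >/dev/null
python3 -m crank '[[[-2.7,2.65,0],[0,0,0]],[[-2.7,2.65,0],[0,0,0]],[[-2.7,2.65,0],[0,0,0]],[[-2.7,2.65,0],[0,0,0]],[[-2.7,2.65,0],[0,0,0]]]' >/dev/null
python3 -m crank '[[[-1.2,1.2,0],[0,0,0]],[[0,0,0],[0,0,0]],[[0,0,0],[0,0,0]]]' 
python3 go.py 0.4604 0.3080 -0.011 136
python3 - <<'E'
from h import *
img,X=cloud("scene"); o=monitor.get_obs(); p=o["tcp_pos"]
cv2.imwrite("pics/s5.png",cv2.resize(img[20:170,320:480],(640,600),interpolation=cv2.INTER_CUBIC)[...,::-1])
P=X[(X[...,2]>.07)&(np.hypot(X[...,0]-p[0],X[...,1]-p[1])<.04)]
for z in np.arange(.09,.21,.01):
    S=P[(P[:,2]>z)&(P[:,2]<z+.01)]
    if len(S): print(z.round(3),len(S),S.min(0).round(3)[:2],S.max(0).round(3)[:2])
E
```

```text
clock: 27.2
tcp_pos: [0.4556, 0.3082, 0.1033]
orientation: [1.227, -2.891, 0.002]
contact_force: [-0.1, -0.2, -0.3]
grip_width: 0.0373
gripper_force: 30.3
t 27.2 pos [0.4556 0.3082 0.1033] yaw 136.0 w 0.0373 gf 30.3 F [-0.1 -0.2 -0.3] j7 1.69
shift cm [-0.33 -0.35 11.43]
turn [-0.001 -0.002 -0.   ]
0.11 9 [0.439 0.291] [0.474 0.305]
0.12 66 [0.439 0.288] [0.475 0.321]
0.13 26 [0.439 0.285] [0.478 0.304]
0.14 39 [0.447 0.284] [0.483 0.302]
0.15 53 [0.443 0.282] [0.484 0.302]
0.16 47 [0.443 0.283] [0.484 0.3  ]
0.17 42 [0.43  0.281] [0.486 0.326]
0.18 36 [0.427 0.279] [0.473 0.326]
0.19 14 [0.433 0.28 ] [0.472 0.315]
0.2 32 [0.426 0.278] [0.473 0.316]
```

View pics/s5.png

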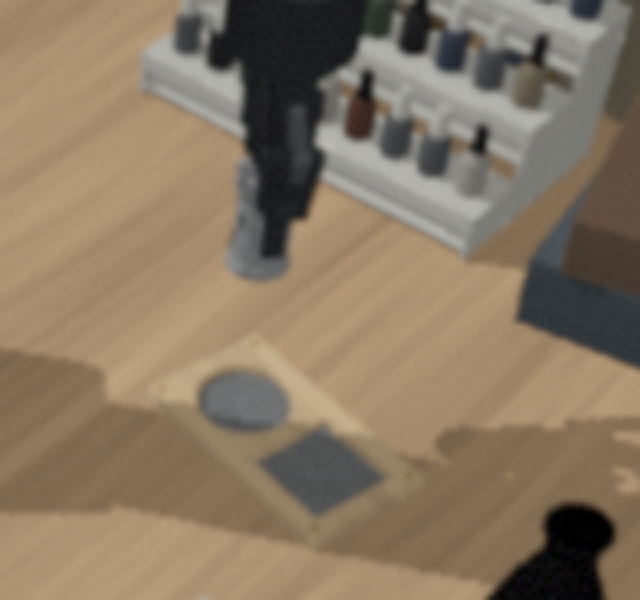

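The tower hangs upright above the round well, with the foot clear. I'll lower it slowly.

```bash

python3 -m crank '[[[-0.3,-0.4,2],[0,0,0]],[[0,0,3],[0,0,0]],[[0,0,3],[0,0,0]],[[0,0,2],[0,0,0]],[[0,0,0],[0,0,0]]]' >/dev/null
python3 -m crank '[[[0,0,0.5],[0,0,0]],[[0,0,0.3],[0,0,0]],[[0,0,0.2],[0,0,0]],[[0,0,0],[0,0,0]]]'
python3 go.py 0.4604 0.3080 -0.011 136
```

```text
clock: 28.15
tcp_pos: [0.4611, 0.3092, -0.0058]
orientation: [-1.228, 2.891, 0.0]
contact_force: [0.3, 0.7, -0.9]
grip_width: 0.037
gripper_force: 30.3
t 28.1 pos [ 0.4611  0.3092 -0.0058] yaw 136.0 w 0.037 gf 30.3 F [ 0.3  0.7 -0.9] j7 1.71
shift cm [ 0.13 -0.04  0.52]
turn [-0.     0.001  0.   ]
```

```bash

python3 -m crank '[[[0,0,0.2],[0,0,0]],[[0,0,0.2],[0,0,0]],[[0,0,0],[0,0,0]]]'
python3 -m crank '[[[0,0,0.1],[0,0,0]],[[0,0,0],[0,0,0]]]'
```

```text
clock: 28.45
tcp_pos: [0.4606, 0.3091, -0.0105]
orientation: [1.228, -2.891, 0.0]
contact_force: [-0.7, -0.6, -0.8]
grip_width: 0.0375
gripper_force: 30.3
clock: 28.65
tcp_pos: [0.461, 0.3094, -0.011]
orientation: [-1.228, 2.891, 0.0]
contact_force: [-0.4, 1.0, 1.8]
grip_width: 0.0374
gripper_force: 30.2
```

```bash

python3 -m crank '[[[0,0,0],[0,0,0]],[[0,0,0],[0,0,0]],[[0,0,0],[0,0,0]],[[0,0,0],[0,0,0]]]' 5.5
python3 -m crank '[[[0,0,-1],[0,0,0]],[[0,0,-3],[0,0,0]],[[0,0,-4],[0,0,0]],[[0,0,-4],[0,0,0]],[[0,0,0],[0,0,0.122]]]' >/dev/null
python3 -m crank '[[[0,0,0],[0,0,0]]]' >/dev/null
python3 go.py 0.562 -0.119 0.105 129; python3 - <<'E'
from h import *
img,X=cloud("scene")
P=X[(X[...,2]>.03)&(X[...,2]<.08)&(np.hypot(X[...,0]-.46,X[...,1]-.308)<.03)]
print("tower",((P.min(0)+P.max(0))/2).round(4),P.max(0).round(3),P.min(0).round(3))
E
```

```text
clock: 29.05
tcp_pos: [0.4607, 0.309, -0.0114]
orientation: [1.228, -2.892, 0.0]
contact_force: [0.3, -0.9, 0.1]
grip_width: 0.0547
gripper_force: 0.0
t 29.6 pos [0.4615 0.3097 0.1107] yaw 129.0 w 0.0548 gf 0.0 F [-0.   0.6 -1.3] j7 1.59
shift cm [ 19.14 -39.66   0.5 ]
turn [ 0.     0.003 -0.001]
tower [0.4607 0.3099 0.0511] [0.48  0.33  0.072] [0.442 0.29  0.03 ]
```

```bash

python3 -m crank '[[[1.7,-3.6,0],[0,0,0]],[[1.7,-3.6,0],[0,0,0]],[[1.7,-3.6,0],[0,0,0]],[[1.7,-3.6,0],[0,0,0]],[[1.7,-3.6,0],[0,0,0]]]' 4.5 25 >/dev/null
python3 -m crank '[[[1.7,-3.6,0],[0,0,0]],[[1.7,-3.6,0],[0,0,0]],[[1.8,-3.6,0],[0,0,0]],[[1.8,-3.6,0],[0,0,0]],[[1.8,-3.6,0],[0,0,0]]]' >/dev/null
python3 -m crank '[[[1.8,-3.7,0],[0,0,0]],[[0,0,3],[0,0,0]],[[0,0,2],[0,0,0]],[[0,0,0],[0,0,0]],[[0,0,0],[0,0,0]]]' >/dev/null
python3 go.py 0.562 -0.119 -0.026 129
```

```text
t 31.2 pos [ 0.5616 -0.1193  0.0581] yaw 129.1 w 0.0453 gf 0.0 F [-0.   0.2 -0.3] j7 2.48
shift cm [-0.07 -0.01  8.41]
turn [ 0.002 -0.002  0.002]
```

```bash

python3 -m crank '[[[-0.1,0,3],[0,0,0]],[[0,0,3],[0,0,0]],[[0,0,1.6],[0,0,0]],[[0,0,0.6],[0,0,0]],[[0,0,0],[0,0,0]]]'
python3 -m crank '[[[0,0,0],[0,0,0]],[[0,0,0],[0,0,0]],[[0,0,0],[0,0,0]],[[0,0,0],[0,0,0]],[[0,0,0],[0,0,0]]]' 1 25
python3 -m crank '[[[0,0,-1],[0,0,0]],[[0,0,-3],[0,0,0]],[[0,0,-4],[0,0,0]],[[0,0,-4],[0,0,0]],[[0,0,0],[0,0,0]]]'
python3 go.py 0.5345 0.2916 0.1 129
```

```text
clock: 31.7
tcp_pos: [0.5633, -0.1189, -0.0232]
orientation: [1.05, -2.961, -0.0]
contact_force: [-1.0, 0.5, 1.0]
grip_width: 0.0451
gripper_force: 0.0
clock: 32.2
tcp_pos: [0.5644, -0.1192, -0.0219]
orientation: [-1.049, 2.959, -0.002]
contact_force: [-0.6, 0.3, 6.9]
grip_width: 0.0232
gripper_force: 26.0
clock: 32.7
tcp_pos: [0.5671, -0.1199, 0.1029]
orientation: [-1.045, 2.953, -0.007]
contact_force: [0.4, -0.5, 0.3]
grip_width: 0.023
gripper_force: 25.2
t 32.7 pos [ 0.5671 -0.1199  0.1029] yaw 129.0 w 0.023 gf 25.2 F [ 0.4 -0.5  0.3] j7 2.46
shift cm [-23.35  34.03   0.22]
turn [-0.007  0.007 -0.   ]
```

```bash

python3 -m crank '[[[-1.3,2,0],[0,0,0]],[[-2.2,3.2,0],[0,0,0]],[[-2.2,3.2,0],[0,0,0]],[[-2.2,3.2,0],[0,0,0]],[[-2.2,3.2,0],[0,0,0]]]' >/dev/null
python3 -m crank '[[[-2.2,3.2,0],[0,0,0]],[[-2.2,3.2,0],[0,0,0]],[[-2.2,3.2,0],[0,0,0]],[[-2.2,3.2,0],[0,0,0]],[[-2.2,3.2,0],[0,0,0]]]' >/dev/null
python3 -m crank '[[[-2.2,3.2,0],[0,0,0]],[[0,0,0],[0,0,0]],[[0,0,0],[0,0,0]]]' >/dev/null
python3 go.py 0.5335 0.2916 -0.018 129
```

```text
t 34.0 pos [0.5293 0.2929 0.0965] yaw 129.2 w 0.0233 gf 25.2 F [-0.1 -1.  -0.6] j7 1.72
shift cm [-0.25 -0.36 11.45]
turn [ 0.    -0.001  0.003]
```

```bash

python3 -m crank '[[[-0.2,-0.4,3],[0,0,0]],[[0,0,4],[0,0,0]],[[0,0,3],[0,0,0]],[[0,0,0.8],[0,0,0]],[[0,0,0],[0,0,0]]]' >/dev/null
python3 -m crank '[[[0,0,0.2],[0,0,0]],[[0,0,0.2],[0,0,0]],[[0,0,0],[0,0,0]]]'
python3 -m crank '[[[0,0,0.2],[0,0,0]],[[0,0,0],[0,0,0]]]'
python3 go.py 0.5335 0.2916 -0.018 129
```

```text
clock: 34.8
tcp_pos: [0.5348, 0.2904, -0.0142]
orientation: [-1.049, 2.959, 0.001]
contact_force: [0.4, 0.3, -0.5]
grip_width: 0.0237
gripper_force: 25.2
clock: 35.0
tcp_pos: [0.5342, 0.2902, -0.0171]
orientation: [-1.049, 2.961, 0.0]
contact_force: [-0.7, -0.7, -0.2]
grip_width: 0.023
gripper_force: 25.2
t 35.0 pos [ 0.5342  0.2902 -0.0171] yaw 129.0 w 0.023 gf 25.2 F [-0.7 -0.7 -0.2] j7 1.74
shift cm [-0.04  0.15  0.09]
turn [0.    0.    0.001]
```

```bash

python3 -m crank '[[[0,0,0.1],[0,0,0]],[[0,0,0],[0,0,0]]]'
python3 -m crank '[[[0,0,0],[0,0,0]],[[0,0,0],[0,0,0]],[[0,0,0],[0,0,0]],[[0,0,0],[0,0,0]]]' 3.6
python3 -m crank '[[[0,0,-1],[0,0,0]],[[0,0,-3],[0,0,0]],[[0,0,-4],[0,0,0]],[[0,0,-4],[0,0,0]],[[0,0,-4],[0,0,0]]]' >/dev/null
python3 -m crank '[[[2,-3,0],[0,0,0]],[[2,-3,0],[0,0,0]],[[2,-3,0],[0,0,0]],[[2,-3,0],[0,0,0]],[[0,0,0],[0,0,0]]]'
python3 - <<'E'
from h import *
for n in("scene","top"):
    img,X=cloud(n)
    for nm,(x,y,rr,zl) in dict(cube=(.534,.291,.028,.012),barrel=(.572,-.29,.03,.012),tower=(.46,.309,.03,.03),wiz=(.5,-.311,.03,.02),cup=(.418,-.338,.05,.03)).items():
        P=X[(X[...,2]>zl)&(X[...,2]<.085)&(np.hypot(X[...,0]-x,X[...,1]-y)<rr)]
        if len(P): print(n,nm,((P.min(0)+P.max(0))/2).round(4),P.max(0).round(3))
    cv2.imwrite(f"pics/{n}9.png",img[...,::-1])
E
```

```text
clock: 35.2
tcp_pos: [0.5343, 0.2902, -0.0179]
orientation: [-1.049, 2.961, 0.0]
contact_force: [-1.6, -0.0, 4.1]
grip_width: 0.0234
gripper_force: 25.7
clock: 35.6
tcp_pos: [0.534, 0.29, -0.0185]
orientation: [1.049, -2.961, 0.0]
contact_force: [0.2, -0.8, 0.3]
grip_width: 0.0359
gripper_force: 0.0
clock: 36.6
tcp_pos: [0.5483, 0.1396, 0.1426]
orientation: [1.037, -2.966, 0.004]
contact_force: [0.8, -1.1, 0.2]
grip_width: 0.036
gripper_force: 0.0
scene cube [0.5344 0.291  0.0212] [0.551 0.307 0.03 ]
scene barrel [ 0.5749 -0.2891  0.0201] [ 0.593 -0.275  0.028]
scene tower [0.4635 0.3148 0.0517] [0.481 0.333 0.072]
scene wiz [ 0.5018 -0.3113  0.045 ] [ 0.516 -0.297  0.07 ]
scene cup [ 0.4172 -0.3406  0.0531] [ 0.449 -0.31   0.076]
top cube [0.5329 0.3023 0.0275] [0.534 0.303 0.029]
top barrel [ 0.5702 -0.2888  0.0224] [ 0.589 -0.275  0.032]
top tower [0.4581 0.3068 0.0526] [0.476 0.326 0.074]
top wiz [ 0.4998 -0.3134  0.0465] [ 0.513 -0.299  0.073]
top cup [ 0.4154 -0.3439  0.055 ] [ 0.446 -0.313  0.08 ]
```

View pics/scene9.png

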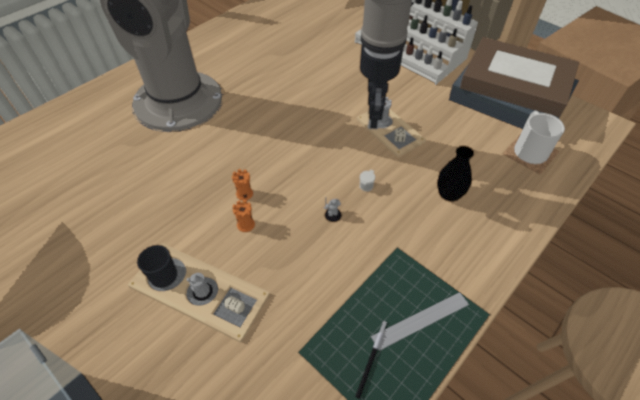

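View pics/top9.png

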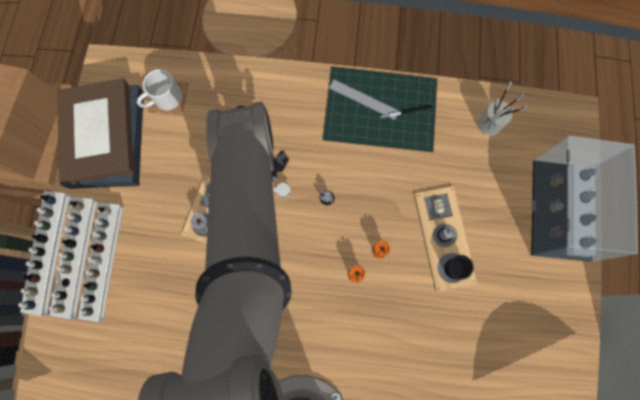

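Scene view: the cup (157,267), wizard (200,287) and barrel (235,303) are in tray_three. The tower (381,112) and cube (401,134) are in tray_two. The knight (333,208), pot (367,180) and vase haven't moved, and the gripper is clear of everything.

```bash
python3 -m crank '[[[0,0,0],[0,0,0]],[[0,0,0],[0,0,0]],[[0,0,0],[0,0,0]]]'; python3 -c "
from bench import r
print(r.hand_in())"
```

```text
clock: 37.0
tcp_pos: [0.5473, 0.1477, 0.1417]
orientation: [1.052, -2.96, -0.0]
contact_force: [-0.5, -0.6, 0.3]
grip_width: 0.0364
gripper_force: 0.0
the job is handed in; nothing more can be done
None
```

I handed the job in at 37 s: in the last pictures all five pieces stand in their wells, in the order asked, and the knight, paint pot and vase are where they were; the hand-in returned no verdict.

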